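Nest a sloped pedal, snap its switch cap on and hold the switch down

ROBOT

A 7-joint arm with a two-finger parallel gripper is mounted at the origin on the work surface. World frame = base frame: x ahead of the robot, y to its left, z up, the work surface at z = 0. Lengths are in m, angles in rad, forces in N, time in s.
With the tool pointing down it reaches from about 0.4 to 0.85 m from the base axis. Payload 10.4 kg.
Tool frame: the origin (TCP) lies midway between the tips of the shut fingers; the grasp point (between the pads) lies 19 mm behind it; z points along the fingers, y is the line along which they close (so a half turn about z gives the same grasp; the last joint's range is limited). The gripper opens to 85 mm and grips with 20 to 120 N. Pads are 22 mm wide; open, the fingers measure 114 mm over their backs; the gripper's body (76 mm by 85 mm) begins 54 mm behind the grasp point. The pads swing forward as they close: fully open they stand 13 mm farther back than shut.
Start: joints at [1.15, 0.332, -0.065, 1.46, 0.022, 1.35, -0.088], TCP at [0.242, -0.576, 0.231] pointing down, gripper open.
Joint ranges: [-2.6, 2.6], [-0.5, 2.12], [-1.47, 1.34], [0.16, 2.42], [-1.27, 4.41], [0.06, 2.06], [-2.6, 2.6]. Speed limits (rad/s): [2.22, 2.22, 2.79, 2.79, 3.14, 3.14, 3.14].

INTERFACE

Orientations are given as a unit quaternion [x, y, z, w].
In Python, from workcell import get_obs, camera, camera_params, hand_in gives the robot as it stands.
- The arm moves only by the tool carry_out, never from a script. Its argument "commands" is a list that holds one entry, the list of rows, each a list of 6 numbers: the shift along the tool's x, y, z in units of 40 mm (1.0 is 40 mm), then the turn, a rotation vector about the tool's x, y, z in units of 6 degrees (1.0 is 6 degrees). In form: [[[x, y, z, ax, ay, az], ...]]. A call has 1 to 20 rows; each row shifts and turns the commanded pose from where the row before left it, along the tool's axes as they then stand; what a row does not reach is not made up. A row lasts 1/12 s, in which the tool goes at most 41.7 mm and 7.16 degrees, less where a joint would pass 70% of its speed; a pose out of reach is approached as far as the arm can. A call is refused whole if a number of a shift passes 1 or a number of a turn 1, either way. A call with a gripper value outside its range is refused whole. "hand" is the closure, from -1 (fully open) to 1 (shut), set as the call begins (left out, the last holds). The fingers move at their own pace and stop on an object; "force" is the grip in N (left out, the last holds). Time passes only in rows, so rows that do not move let the fingers close. It gives the time, the measured TCP pose, the force, the opening and the grip force at its end, in the units of the state.
- get_obs(): the state, without advancing time (a new reading comes with each control period).
- camera(name): name is "side" or "top"; returns the picture (384x512x3 uint8, red, green, blue); there is no depth.
- camera_params(name): a dict with "mtx" (3x3 intrinsics, pixels), "k1" (the pictures are not rectified: a ray, as slopes to the right and down, at radius r is drawn at 1 + k1 r^2 times it, then the intrinsics apply), "R" (3x3) and "t" (3): a world point X has camera coordinates R X + t. Camera axes: x right, y down, z forward; pixel columns grow to the right and rows downward; lengths in m; the calibration is good to about 2 mm. A picture is of the moment at which its call begins. camera_params takes no time and is no camera call.
- hand_in(): hands the job in; it is judged then, once.
The state is a dict: "clock": time; "joint_pos": joint angles; "joint_velocities": joint speeds; "tau": joint torques, N m; "position": TCP position; "ee_rot": TCP orientation; "ft_force": force on the tool from outside, world axes, zero at the start; "torque": the same for the moment, N m; "grip_width": opening from 0.0 (shut) to 1.0 (fully open); "grasp_force": force on a finger pad.
Only numpy, scipy, OpenCV 4.12 (cv2) and the standard library are available. Lean on these libraries where they do the work, as an engineer would, in place of code of your own. Each camera call takes 0.05 s, during which the arm holds its last target. There are 200 camera calls.

TASK

Slide the loose mint-green guitar pedal home in its aluminium nest, so that it sits flush against both steel stops. Then take the red cap from the tray, press it squarely onto the brass stem of the pedal's sloping foot switch until it snaps on, and finish while still holding the switch all the way down through the cap against its spring, the pedal still against both stops, so that its contact can be checked while it is down. Leave the other two caps, the reamer, the file, the scriber and the sanding block where they are.

Things in the scene. Friction and masses are not known exactly. Their poses are not given: they have to be found in the camera images.
- nest: fixed nest: aluminium plate 10 mm thick with two dark steel stop bars, tops 28 mm above the cart. Origin: on the cart top, below the corner where the stops' face lines meet; x points from the robot to the back stop, y to the left stop. Stop faces: x = 0 (for y -117 to -12 mm) and y = 0 (for x -137 to -12 mm). Plate: x -185 to 20, y -165 to 20 mm. The pedal belongs at x < 0, y < 0.
- pedal: loose mint-green pedal, 0.36 to 0.6 kg, flat on the nest's plate; 120 mm long (x), 94 wide (y), upright sides; top slopes at 0.30 rad from 28 mm high in front (-x, to the robot) to 65 behind. Origin: centre of underside. Home: x -60, y -47, z 10 mm in the nest's frame, axes as the nest's. Starts 12 to 35 mm short of each stop, turned up to 0.12 rad; slides at about 2 to 5 N.
- pedal_knobs (a point): middle of the row of three black knobs (17 mm wide, 14 mm high, 27 mm apart across the pedal) on the upper part of the pedal's slope; point on the sloping face, 32.5 mm behind the pedal's origin. Jack nuts stick out 5 mm at the pedal's back, 45 mm up, above the stop.
- stem_tip (a point): tip of the foot switch's brass stem, moving with it. z axis: the stem's axis, out of the pedal, square to its sloping top (0.30 rad from vertical, leaning to the pedal's front). Stem 11 mm thick, 23 mm out of the face when up; its top 4 mm is a cone from 5 to 11 mm; a groove below the head. Nut at its foot 19 mm wide, 3.5 high. Up: 35.5 mm before, 59.7 mm above the pedal's origin.
- stem_seat (a point): point on the stem's axis, 4.5 mm below stem_tip, where the middle of the cap lies once it has snapped home; moves with the stem, axes as stem_tip.
- switch (a joint): travel of the foot switch's stem along its axis into the pedal, m: 0 up, 0.004 fully down; its spring pushes back with 3 N at 0 and 7 N at 0.004, so it comes up when let go. Pressing the cap on, the stem first goes fully down, then at 10 to 18 N the cap jumps its last 3 mm home.
- cap_red_mid (a point): middle (on its axis, half-way up) of the loose red press-on cap, 30 g, mouth down in the tray; z axis up through its closed top. 19 mm high: brim 32 mm wide and 3.5 high at the bottom, above it a knurled body 26 mm wide to grip. Mouth: a funnel 20 mm wide narrowing to 14; bore 14 mm deep, its end meets the stem's tip. Four sprung catches inside snap into the stem's groove.
- tray: fixed shallow grey parts tray, 110 (x) x 230 (y) mm, 5 mm high, its floor 3 mm above the cart; origin at the centre of its underside. Three round places in a row along its y axis, at y = -72, 0 and 72 mm, one cap near the middle of each, in any order.
- cap_black_mid (a point): middle of the black cap in the tray, same size as the red one; to be left alone.
- cap_blue_mid (a point): middle of the blue cap in the tray, same size as the red one; to be left alone.
- reamer: loose tapered steel reamer with a black grip, 180 mm long, 25 mm thick, lying on the cart behind the nest, nose along its x axis; origin about its middle, on the cart top; to be left alone.
- file: loose half-round file with a purple grip, 265 mm long, 25 mm thick, lying to the left of the nest, nose along its x axis; origin about its middle, on the cart top; to be left alone.
- scriber: loose steel scriber, 137 mm long, 8 mm thick, lying left of the nest and nearer the robot, point along its x axis; origin about its middle, on the cart top; to be left alone.
- sanding_block: loose grey rubber sanding block 120 x 62 x 30 mm lying behind the tray; origin at the centre of its underside; to be left alone.

How it is judged:
By the outcome, as a careful person would: the job done as asked, in the order asked, and still so for the second after the job is handed in, while the arm keeps its last pose, push and grip.
It also fails if it takes over 72 s, if anything falls off the work surface, if the arm or the gripper's body presses on something with over 40 N, if the wrist force passes 120 N, or if a joint passes its speed limit or range.

## Working session

There is one attempt and no reset: what is moved stays moved. The work goes in short steps, Python scripts to look and compute and a tool call to move; the robot and the scene stay as the last step left them, time stands still between calls to the robot, and variables do not carry over. Pictures are saved under pics/ and viewed, at most 10 in all, crops included, and the job is handed in when it is done.

Besides the shell and the picture viewer there is one more tool, called after "Call:" as name(argument=value, ...), one argument or row to a line, values as JSON. carry_out: Moves the arm, as the interface text tells. Its arguments: {"type":"object","properties":{"commands":{"type":"array"},"hand":{"type":"number"},"force":{"type":"number"}},"required":["commands"]}

```bash
ls; mkdir -p pics; python3 - <<'E'
from workcell import *
import cv2, numpy as np
for n in("side","top"):
    im=camera(n); cv2.imwrite(f"pics/{n}0.png",im[:,:,::-1]); p=camera_params(n)
    print(n,p)
print(get_obs())
a=cv2.imread("pics/side0.png");b=cv2.imread("pics/top0.png")
E
```

```text
pics
side {'mtx': array([[476.81740339,   0.        , 258.54438968],
       [  0.        , 476.81740339, 187.78234906],
       [  0.        ,   0.        ,   1.        ]]), 'k1': -0.15799386283260367, 'R': array([[-0.87084633, -0.49153607, -0.00435429],
       [-0.25352954,  0.45672789, -0.85271473],
       [ 0.42112877, -0.74147955, -0.52235872]]), 't': array([0.53701112, 0.1916138 , 1.28994675])}
top {'mtx': array([[348.89983074,   0.        , 252.34030903],
       [  0.        , 348.89983074, 191.3842764 ],
       [  0.        ,   0.        ,   1.        ]]), 'k1': -0.06837227144625704, 'R': array([[ 0.00694594, -0.99993629,  0.00889725],
       [-0.9960082 , -0.00770992, -0.0889282 ],
       [ 0.08899113, -0.00824405, -0.9959983 ]]), 't': array([0.01780291, 0.56841517, 0.90987263])}
{'clock': 0.1, 'joint_pos': array([ 1.15040958,  0.33279363, -0.06470941,  1.46082659,  0.02159154,
        1.34991202, -0.08854447]), 'joint_velocities': array([ 0.00030516, -0.00207912, -0.00065258, -0.00019611, -0.00045392,
       -0.00081829,  0.00081364]), 'tau': array([ 2.58111584e-03, -6.26744413e+01,  4.96943376e-02, -3.92432678e+01,
        1.62314455e-02,  6.81455102e-03, -2.17224800e-05]), 'position': array([ 0.24199058, -0.57589693,  0.23061959]), 'ee_rot': array([ 9.80287505e-01,  1.97575352e-01, -1.44796002e-04, -6.05185675e-04]), 'ft_force': array([ 0.37967015, -0.50395488,  0.15463797]), 'torque': array([ 0.03061779,  0.02599445, -0.03463608]), 'grasp_force': 0.0, 'grip_width': 1.0015335692824305}
```

View pics/side0.png

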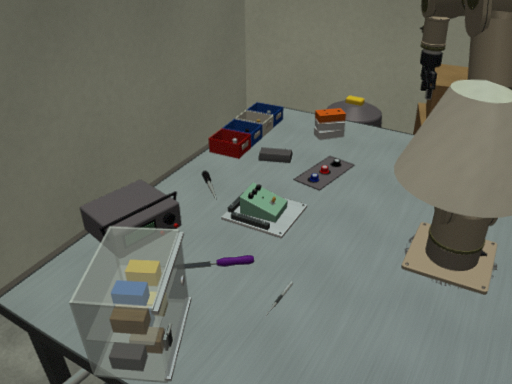

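View pics/top0.png

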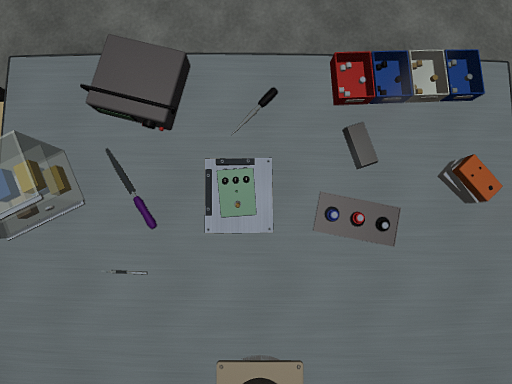

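Side view: the nest with the pedal is around (265,208), the tray around (324,172), with the red cap in the middle. Top view: the nest spans (205–273, 157–234), the pedal is around (237,193), and the red cap is around (358,217).

```bash
cat > h.py <<'E'
import numpy as np, cv2
from workcell import *
from scipy.spatial.transform import Rotation as Ro
def ray(n,uv):
    p=camera_params(n);K=p["mtx"]
    d=(np.asarray(uv,float)-K[:2,2])/K[0,0]
    s=d.copy()
    for _ in range(20): s=d/(1+p["k1"]*(s@s))
    return -p["R"].T@p["t"], p["R"].T@np.r_[s,1]
def onz(n,uv,z):
    o,v=ray(n,uv); return o+v*(z-o[2])/v[2]
def tri(a,b):
    A=np.zeros((3,3));y=np.zeros(3)
    for n,uv in(("side",a),("top",b)):
        o,v=ray(n,uv);v=v/np.linalg.norm(v);P=np.eye(3)-np.outer(v,v);A+=P;y+=P@o
    return np.linalg.solve(A,y)
def proj(n,X):
    p=camera_params(n);c=p["R"]@np.asarray(X,float)+p["t"];s=c[:2]/c[2];s=s*(1+p["k1"]*(s@s))
    return p["mtx"][:2,:2]@s+p["mtx"][:2,2]
def tool(v): # world shift -> tool rows units
    o=get_obs();return Ro.from_quat(o["ee_rot"]).inv().apply(v)/0.04
def crop(im,x0,y0,w,h,s): return cv2.resize(im[y0:y0+h,x0:x0+w],None,fx=s,fy=s,interpolation=cv2.INTER_CUBIC)
E
python3 - <<'E'
from h import *
s=cv2.imread("pics/side0.png");t=cv2.imread("pics/top0.png")
A=np.hstack([crop(t,196,150,88,88,4.5),crop(s,215,175,96,88,4.166)[:396]]) if 0 else None
a=crop(t,198,150,80,88,5);b=crop(s,220,180,78,60,5)
c=np.zeros((440,800,3),np.uint8);c[:,:400]=a;c[:300,400:790]=b;cv2.imwrite("pics/crop0.png",c)
for n,im in(("side",s),("top",t)):
    hsv=cv2.cvtColor(im,cv2.COLOR_BGR2HSV);H,S,V=cv2.split(hsv)
    red=(((H<6)|(H>174))&(S>150)&(V>90)).astype(np.uint8)
    g=((H>45)&(H<85)&(S>50)&(V>70)).astype(np.uint8)
    print(n)
    for nm,m in(("red",red),("green",g)):
        k,l,st,ce=cv2.connectedComponentsWithStats(m)
        for i in range(1,k):
            if st[i,4]>15: print(nm,st[i],ce[i])
E
```

```text
side
red [238 134  12  11  19] [242.84210526 139.52631579]
green [ 240  183   47   39 1034] [260.97098646 203.47485493]
top
red [335  51  40  47 902] [352.08203991  77.96784922]
red [353 213  12  11  50] [357.6  218.06]
green [ 217  168   39   49 1501] [236.34377082 192.58694204]
```

View pics/crop0.png

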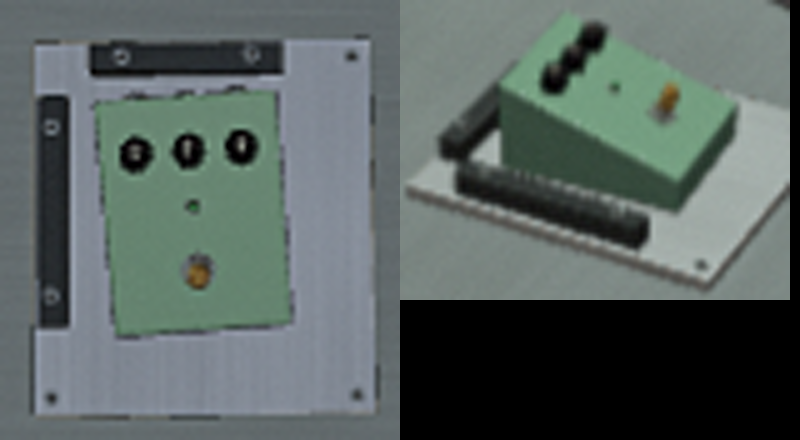

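The crop shows the back stop's inner edge at crop row 75 and the left stop's inner edge at crop column 70. The pedal's top corners are at (96,102), (277,92), (118,337) and (292,323) in the crop, and it is turned slightly.

```bash
python3 - <<'E'
from h import *
f=lambda x,y:(x/5+198-.4,y/5+150-.4)
P=[onz("top",f(*c),.010) for c in((34,41),(370,41),(32,413),(375,415))]
print("plate",np.round(P,4)); 
B=[onz("top",f(*c),.028) for c in((90,75),(283,75))];L=[onz("top",f(*c),.028) for c in((70,96),(70,328))]
print("back",np.round(B,4),"left",np.round(L,4))
Q=[onz("top",f(*c),z) for c,z in(((96,102),.075),((277,92),.075),((118,337),.038),((292,323),.038))]
print("pedal",np.round(Q,4))
dx=(Q[0]-Q[2])+(Q[1]-Q[3]);print("yaw",np.arctan2(dx[1],dx[0]), [np.arctan2(*(d[[1,0]])) for d in(P[0]-P[2],P[1]-P[3],L[0]-L[1])], "c",np.mean(Q,0))
# side checks
g=lambda x,y:((x-400)/5+220-.4,y/5+180-.4)
print("side plate corner left-front(697? )",onz("side",g(708,290),.010),onz("side",g(408,190),.010))
print("side leftstop top inner", onz("side",g(645,222),.028))
# caps: top disc centers
im=cv2.imread("pics/top0.png");hsv=cv2.cvtColor(im,cv2.COLOR_BGR2HSV)
c=np.hstack([crop(im,305,185,100,70,4),crop(cv2.imread("pics/side0.png"),285,145,80,55,5)[:275]] ) if 0 else None
d=np.zeros((560,800,3),np.uint8);d[:280,:400]=crop(im,305,185,100,70,4);d[280:555,:400]=crop(cv2.imread("pics/side0.png"),285,145,80,55,5)
cv2.imwrite("pics/caps0.png",d)
E
```

```text
plate [[ 0.6613  0.1543  0.01  ]
 [ 0.6628 -0.0305  0.01  ]
 [ 0.458   0.1515  0.01  ]
 [ 0.4583 -0.0336  0.01  ]]
back [[0.6396 0.1214 0.028 ]
 [0.6404 0.0175 0.028 ]] left [[0.6281 0.1319 0.028 ]
 [0.5037 0.1298 0.028 ]]
pedal [[0.6179 0.1134 0.075 ]
 [0.6238 0.0211 0.075 ]
 [0.4989 0.1034 0.038 ]
 [0.507  0.012  0.038 ]]
yaw 0.0808875122313197 [np.float64(0.013663501476844619), np.float64(0.015328536166559707), np.float64(0.01730457551151968)] c [0.56189899 0.06250098 0.0565    ]
side plate corner left-front(697? ) [0.45176504 0.1607092  0.01      ] [0.65569662 0.16081076 0.01      ]
side leftstop top inner [0.50290126 0.14194012 0.028     ]
```

View pics/caps0.png

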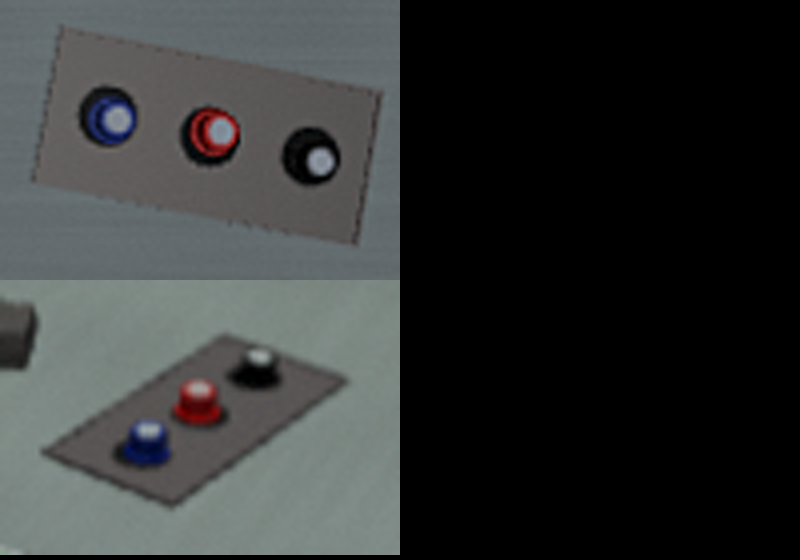

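The red cap is the middle one in the tray, with its white top dot at about (221,131) in the upper crop and (198,390) in the lower crop. I'll shut the fingers and head for the front of the pedal.

Call:
carry_out(
  commands=[
    [[0,0,0,0,0,0.915],[0,0,0,0,0,0.915],[0,0,0,0,0,0.915],[0,0,0,0,0,0.915],[0.33,-0.9,0,0,0,0],[0.33,-0.9,0,0,0,0],[0.33,-0.9,0,0,0,0],[0.33,-0.9,0,0,0,0],[0.33,-0.9,0,0,0,0],[0.33,-0.9,0,0,0,0],[0.33,-0.9,0,0,0,0],[0.33,-0.9,0,0,0,0],[0.33,-0.9,0,0,0,0],[0.33,-0.9,0,0,0,0],[0.33,-0.9,0,0,0,0],[0.33,-0.9,0,0,0,0],[0.33,-0.9,0,0,0,0],[0.33,-0.9,0,0,0,0],[0.33,-0.9,0,0,0,0],[0,0,0,0,0,0]],
  ],
  hand=1,
  force=40,
)

```text
clock: 1.77
position: [0.4336, -0.0262, 0.2316]
ee_rot: [1.0, 0.012, 0.001, -0.001]
ft_force: [-0.1, -0.5, -0.8]
grip_width: 0.002
grasp_force: 0.0
```

```bash
cat >> h.py <<'E'
def goal(pos,yaw,tilt=0.0):
    """shift in tool units and rotvec in 6deg units (tool frame) to reach pose"""
    o=get_obs();R=Ro.from_quat(o["ee_rot"])
    T=Ro.from_euler("z",yaw)*Ro.from_euler("y",-tilt)*Ro.from_euler("x",np.pi)
    return np.round(tool(np.array(pos)-o["position"]),3),np.round((R.inv()*T).as_rotvec()/np.radians(6),3)
E
python3 - <<'E'
from h import *
o=get_obs();print(o["clock"],o["position"],o["ft_force"],o["grip_width"])
print(goal((.455,.070,.024),.015))
f=lambda x,y:(x/4+305-.4,y/4+185-.4); g=lambda x,y:(x/5+285-.4,(y-280)/5+145-.4)
for a,b in(((148,430),(117,120)),((198,390),(221,131)),((260,357),(320,161))): print(tri(g(*a),f(*b)),onz("top",f(*b),.022),onz("side",g(*a),.022))
E
```

```text
1.7667 [ 0.43364247 -0.02616776  0.23159666] [-0.07385871 -0.49174615 -0.76359564] 0.002047239033916319
(array([ 0.583, -2.383,  5.194]), array([-0.015, -0.013,  0.079]))
[ 0.50776359 -0.19790782  0.02102463] [ 0.50755682 -0.19775797  0.022     ] [ 0.50729941 -0.19621258  0.022     ]
[ 0.50047269 -0.26922925  0.02003563] [ 0.50047631 -0.26858461  0.022     ] [ 0.49917526 -0.26589238  0.022     ]
[ 0.48017054 -0.33722976  0.02018028] [ 0.48046493 -0.33637027  0.022     ] [ 0.4787911  -0.33418265  0.022     ]
```

Call:
carry_out(
  commands=[
    [[0.19,-0.79,0,0,0,0.08],[0.19,-0.79,0,0,0,0],[0.2,-0.79,0,0,0,0],[0,0,0.86,0,0,0],[0,0,0.86,0,0,0],[0,0,0.86,0,0,0],[0,0,0.86,0,0,0],[0,0,0.86,0,0,0],[0,0,0.86,0,0,0],[0,0,0,0,0,0],[0,0,0,0,0,0]],
  ],
)

```text
clock: 2.68
position: [0.4533, 0.0618, 0.0242]
ee_rot: [1.0, 0.003, -0.002, -0.0]
ft_force: [-0.1, -1.1, 1.1]
grip_width: -0.002
grasp_force: 0.0
```

```bash
python3 - <<'E'
from h import *
print(goal((.455,.070,.024),.015))
s=camera("side")[:,:,::-1];t=camera("top")[:,:,::-1]
c=np.zeros((440,800,3),np.uint8);c[:,:400]=crop(t,198,150,80,88,5);c[:400,400:]=crop(s,220,160,80,80,5);cv2.imwrite("pics/p1.png",c)
E
```

```text
(array([ 0.044, -0.206,  0.006]), array([-0.006,  0.037, -0.079]))
```

View pics/p1.png

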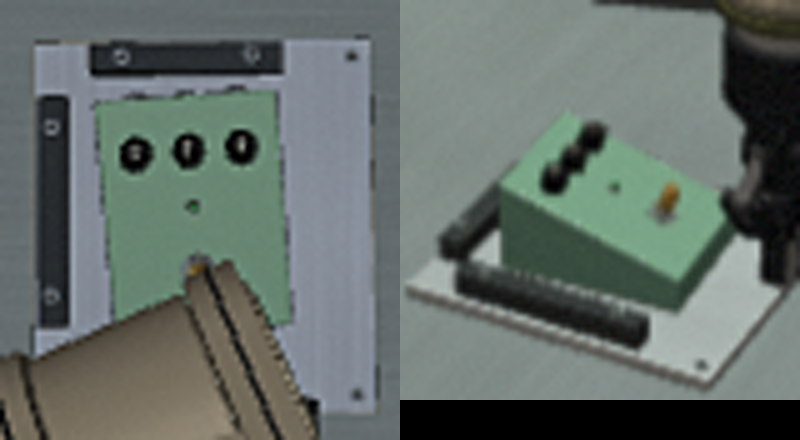

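The fingers stand in front of the pedal on the plate, clear of it. Next I push in +x.

Call:
carry_out(
  commands=[
    [[0.2,-0.2,0,0,0,-0.08],[0.3,0,0,0,0,0],[0.1,0,0,0,0,0],[0.1,0,0,0,0,0],[0.1,0,0,0,0,0],[0.1,0,0,0,0,0],[0.1,0,0,0,0,0],[0.1,0,0,0,0,0],[0.1,0,0,0,0,0],[0,0,0,0,0,0]],
  ],
)

```text
clock: 3.62
position: [0.5033, 0.0703, 0.0249]
ee_rot: [1.0, 0.007, 0.0, -0.0]
ft_force: [0.1, -0.1, -0.3]
grip_width: -0.001
grasp_force: 0.0
```

Call:
carry_out(
  commands=[
    [[0.06,0,0,0,0,0],[0.06,0,0,0,0,0],[0.06,0,0,0,0,0],[0.06,0,0,0,0,0]],
  ],
)

```text
clock: 3.95
position: [0.5102, 0.0705, 0.0244]
ee_rot: [1.0, 0.007, -0.002, 0.0]
ft_force: [-21.3, 1.0, 14.6]
grip_width: 0.002
grasp_force: 10.8
```

```bash
python3 - <<'E'
from h import *
o=get_obs();print(o["position"],o["ft_force"])
s=camera("side")[:,:,::-1];t=camera("top")[:,:,::-1]
c=np.zeros((440,800,3),np.uint8);c[:,:400]=crop(t,198,150,80,88,5);c[:400,400:]=crop(s,220,160,80,80,5);cv2.imwrite("pics/p2.png",c)
E
```

```text
[0.51016789 0.07045982 0.02442678] [-21.25832313   0.99034645  14.59568439]
```

View pics/p2.png

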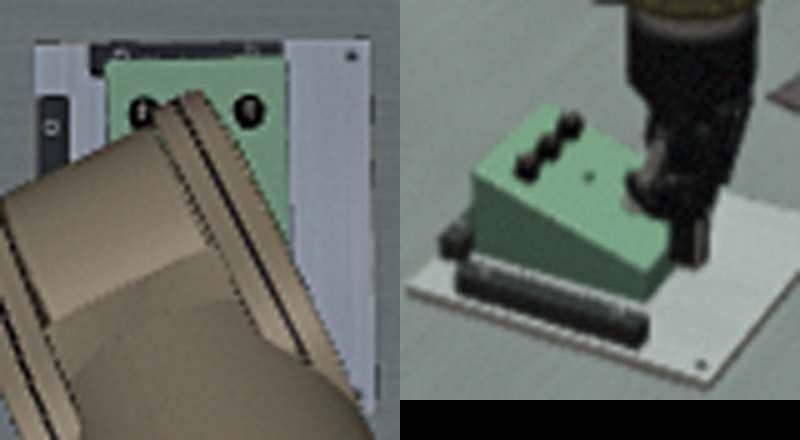

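The pedal is now against the back stop, with its back edge level with the stop at crop row 58, and the gripper is at its front. I'll back off before pushing from the right side.

Call:
carry_out(
  commands=[
    [[-0.5,0,0,0,0,0],[-0.9,0,0,0,0,0],[0,0,-0.9,0,0,0],[0,0,-0.9,0,0,0],[0,0,-0.9,0,0,0],[0,0,0,0,0,0]],
  ],
)

```text
clock: 4.55
position: [0.4601, 0.0703, 0.1394]
ee_rot: [1.0, 0.007, 0.005, 0.0]
ft_force: [2.0, 0.1, 0.2]
grip_width: -0.002
grasp_force: 0.0
```

```bash
python3 - <<'E'
from h import *
o=get_obs();print(o["position"],o["ft_force"],o["joint_pos"])
for y in(np.pi/2,-np.pi/2):print(goal((.575,-.04,.13),.015+y))
t=camera("top")[:,:,::-1];cv2.imwrite("pics/t3.png",t)
hsv=cv2.cvtColor(t,cv2.COLOR_BGR2HSV);H,S,V=cv2.split(hsv);g=((H>45)&(H<85)&(S>50)&(V>70)).astype(np.uint8)
for r in range(162,210,4):
    c=np.where(g[r,190:290])[0]+190; print(r,c.min(),c.max()) if len(c) else 0
for c in range(220,256,4):
    r=np.where(g[140:230,c])[0]+140; print("col",c,r.min() if len(r) else None)
E
```

```text
[0.46007735 0.0703111  0.13943563] [2.01853132 0.14294472 0.18607315] [ 0.45927924  0.10669685 -0.73708564  1.95863054  0.08407432  1.09514919
 -1.86880316]
(array([2.829, 2.8  , 0.267]), array([  0.082,  -0.076, -15.002]))
(array([2.829, 2.8  , 0.267]), array([-0.076, -0.082, 14.998]))
162 219 254
166 219 254
170 219 254
174 220 254
178 220 254
182 221 255
186 220 255
190 220 255
194 220 255
198 221 255
202 221 255
206 221 255
col 220 163
col 224 162
col 228 162
col 232 162
col 236 162
col 240 162
col 244 162
col 248 161
col 252 161
```

Call:
carry_out(
  commands=[
    [[0,0.7,0,0,0,0],[0,0.7,0,0,0,0],[0.7,0.7,0,0,0,0.9375],[0.7,0.7,0,0,0,0],[0,0,0,0,0,0.9375],[0,0,0,0,0,0.9375],[0,0,0,0,0,0.9375],[0,0,0,0,0,0.9375],[0,0,0,0,0,0.9375],[0,0,0,0,0,0.9375],[0,0,0,0,0,0.9375],[0,0,0,0,0,0.9375],[0,0,0,0,0,0.9375],[0,0,0,0,0,0.9375],[0,0,0,0,0,0.9375],[0,0,0,0,0,0.9375],[0,0,0,0,0,0.9375],[0,0,0,0,0,0.9375],[0,0,0,0,0,0.9375],[0,0,0,0,0,0]],
  ],
)

```text
clock: 6.27
position: [0.5054, -0.0469, 0.1169]
ee_rot: [0.848, -0.53, -0.014, 0.012]
ft_force: [0.2, 0.6, -0.4]
grip_width: 0.003
grasp_force: 0.0
```

```bash
python3 - <<'E'
from h import *
print(get_obs()["joint_pos"],goal((.578,-.03,.024),.015-np.pi/2))
E
```

```text
[-0.43850326  0.20926595  0.48930962  1.89898093 -0.10254259  1.09626722
 -2.59590873] (array([ 0.442, -1.897,  2.251]), array([0.357, 0.035, 4.187]))
```

Joint 7 has reached its limit, so I'll use the other half-turn.

Call:
carry_out(
  commands=[
    [[0,0,0,0,0,-1],[0,0,0,0,0,-1],[0,0,0,0,0,-1],[0,0,0,0,0,-1],[0,0,0,0,0,-1],[0,0,0,0,0,-1],[0,0,0,0,0,-1],[0,0,0,0,0,-1],[0,0,0,0,0,-1],[0,0,0,0,0,-1],[0,0,0,0,0,-1],[0,0,0,0,0,-1],[0,0,0,0,0,-1],[0,0,0,0,0,-1],[0,0,0,0,0,-1],[0,0,0,0,0,-1],[0,0,0,0,0,-1],[0,0,0,0,0,-1],[0,0,0,0,0,-1],[0,0,0,0,0,-1]],
  ],
)

```text
clock: 7.93
position: [0.5055, -0.0475, 0.1173]
ee_rot: [0.881, 0.472, -0.016, -0.007]
ft_force: [0.2, 1.7, -0.2]
grip_width: 0.002
grasp_force: 0.0
```

```bash
python3 - <<'E'
from h import *
print(get_obs()["position"],get_obs()["joint_pos"],goal((.578,-.03,.024),.015+np.pi/2))
E
```

```text
[ 0.50554599 -0.04745199  0.11733731] [-0.21766691  0.19832071  0.2434688   1.8880498  -0.04921078  1.0972282
 -0.54233367] (array([1.419, 1.33 , 2.266]), array([-0.325,  0.125, -5.754]))
```

Call:
carry_out(
  commands=[
    [[0,0,0,-0.054,0.02,-0.96],[0,0,0,-0.054,0.02,-0.96],[0,0,0,-0.054,0.02,-0.96],[0,0,0,-0.054,0.02,-0.96],[0,0,0,-0.054,0.02,-0.96],[0,0,0,-0.054,0.02,-0.96],[0,0.6,0,0,0,0],[0,0.6,0,0,0,0],[0,0.6,0,0,0,0],[0,0,0.78,0,0,0],[0,0,0.78,0,0,0],[0,0,0.77,0,0,0],[0,0,0,0,0,0]],
  ],
)

```text
clock: 9.02
position: [0.5733, -0.0463, 0.0182]
ee_rot: [0.703, 0.711, -0.003, -0.004]
ft_force: [-1.5, 0.0, -0.3]
grip_width: 0.0
grasp_force: 0.0
```

```bash
python3 - <<'E'
from h import *
print(get_obs()["position"],get_obs()["ft_force"],get_obs()["joint_pos"],goal((.578,.005,.024),.015+np.pi/2))
E
```

```text
[ 0.57331343 -0.04629302  0.01821373] [-1.52291666  0.00983393 -0.29919008] [-0.1425939   0.44356407  0.17442722  1.80411077 -0.09506935  0.91182421
  0.08456373] (array([ 1.281,  0.129, -0.145]), array([-0.093, -0.008, -0.045]))
```

Call:
carry_out(
  commands=[
    [[0.5,0.1,-0.1,-0.09,0,-0.04],[0.5,0,0,0,0,0],[0.2,0,0,0,0,0],[0.1,0,0,0,0,0],[0.1,0,0,0,0,0],[0.1,0,0,0,0,0],[0.1,0,0,0,0,0],[0.06,0,0,0,0,0],[0,0,0,0,0,0]],
  ],
)

```text
clock: 9.77
position: [0.5807, 0.0202, 0.0285]
ee_rot: [0.702, 0.712, 0.003, 0.003]
ft_force: [-0.2, -1.1, 0.6]
grip_width: 0.001
grasp_force: 0.7
```

Call:
carry_out(
  commands=[
    [[0.06,0,0.05,0,0,0],[0.06,0,0.05,0,0,0],[0.05,0,0,0,0,0],[0.05,0,0,0,0,0]],
  ],
)

```text
clock: 10.1
position: [0.5807, 0.0283, 0.0241]
ee_rot: [0.702, 0.712, 0.003, 0.004]
ft_force: [3.1, -7.4, 0.3]
grip_width: 0.002
grasp_force: 3.5
```

Call:
carry_out(
  commands=[
    [[0.04,0,0,0,0,0],[0.03,0,0,0,0,0],[0.03,0,0,0,0,0]],
  ],
)

```text
clock: 10.35
position: [0.5811, 0.0287, 0.0244]
ee_rot: [0.703, 0.711, 0.002, 0.005]
ft_force: [3.7, -18.4, 1.1]
grip_width: -0.0
grasp_force: 9.3
```

Call:
carry_out(
  commands=[
    [[-0.5,0,0,0,0,0],[-0.9,0,0,0,0,0],[-0.5,0,-0.9,0,0,0],[-0.9,0,-0.9,0,0,0],[-0.9,0,-0.8,0,0,0],[0,0,0,0,0,0]],
  ],
)

```text
clock: 10.85
position: [0.5836, -0.111, 0.1234]
ee_rot: [0.705, 0.709, 0.005, 0.007]
ft_force: [0.6, -1.5, 0.6]
grip_width: -0.001
grasp_force: 0.0
```

```bash
python3 - <<'E'
from h import *
o=get_obs();print(o["position"],o["ft_force"],o["joint_pos"])
s=camera("side")[:,:,::-1];t=camera("top")[:,:,::-1];cv2.imwrite("pics/t4.png",t);cv2.imwrite("pics/s4.png",s)
c=np.zeros((440,800,3),np.uint8);c[:,:400]=crop(t,198,150,80,88,5);c[:300,400:790]=crop(s,220,180,78,60,5);cv2.imwrite("pics/p4.png",c)
E
```

```text
[ 0.58364497 -0.11097947  0.12341596] [ 0.63831384 -1.5193461   0.63941246] [-0.07727701  0.33431798  0.22673195  1.70503704 -0.08229268  1.09418558
  0.1803498 ]
```

View pics/p4.png

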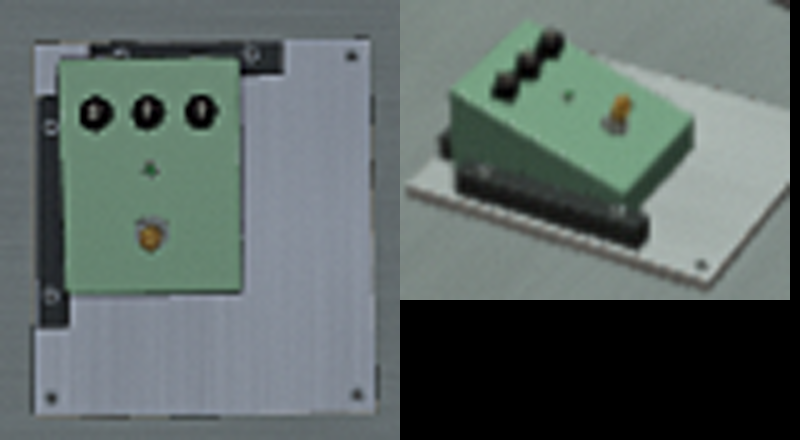

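The pedal sits in the corner of both stops; its top corners are at crop (60,60), (239,58), (66,293) and (242,292). I'll check the residual gaps at sub-pixel level and measure the stem tip.

```bash
python3 - <<'E'
from h import *
def mask(f):
    im=cv2.imread(f);hsv=cv2.cvtColor(im,cv2.COLOR_BGR2HSV).astype(float);return im.astype(float)
def edge(p):  # subpixel: max gradient, parabola
    g=np.abs(np.diff(p));i=g.argmax()
    if 0<i<len(g)-1:
        d=(g[i-1]-g[i+1])/(2*(g[i-1]-2*g[i]+g[i+1]));return i+.5+d
    return i+.5
for f,c0,c1 in(("pics/t3.png",224,252),("pics/t4.png",212,243)):
    im=mask(f);d=im[:,:,1]-im[:,:,2]  # green-red
    cols=np.arange(c0,c1);r=[156+edge(d[156:168,c]) for c in cols]
    P=np.array([onz("top",(c,rr),.075)[:2] for c,rr in zip(cols,r)]);m=np.median(np.abs(P[:,0]-np.median(P[:,0])))
    k=np.abs(P[:,0]-np.median(P[:,0]))<.0015
    a=np.polyfit(P[k,1],P[k,0],1);print(f,"back edge x",P[k,0].mean(),"at y",P[k,1].mean(),"yaw",-a[0])
im=mask("pics/t4.png");d=im[:,:,1]-im[:,:,2]
rows=np.arange(166,205);P=[]
for rr in rows:
    c=240+edge(d[rr,240:252]);x=onz("top",(c,rr),.06)
    z=.038+.31*(x[0]-.521); P.append(onz("top",(c,rr),z)[:2])
P=np.array(P);a=np.polyfit(P[:,0],P[:,1],1);print("right y",P[:,1].mean(),"at x",P[:,0].mean(),"yaw",a[0])
rows=np.arange(198,208);
im0=mask("pics/t4.png")
g=lambda x,y:((x-400)/5+220-.4,y/5+180-.4)
f=lambda x,y:(x/5+198-.4,y/5+150-.4)
print("tip",tri(g(624,97),f(151,242)))
fr=[onz("top",f(*c),.038) for c in((66,293),(242,292))];print("front",fr)
# expected tip from home pedal
E
```

```text
pics/t3.png back edge x 0.6403900232867465 at y 0.06854411031223527 yaw 0.017694165804666973
pics/t4.png back edge x 0.6403059588580344 at y 0.08900526374428117 yaw 0.01682056188981677
right y 0.04006910087367767 at x 0.5817257217790509 yaw 0.007727856027764919
tip [0.54754486 0.08509297 0.06818239]
front [array([0.52184342, 0.1311221 , 0.038     ]), array([0.52308925, 0.03846662, 0.038     ])]
```

The pedal is home: the back edge is unchanged at x = 0.6403 and the yaw matches the nest. Now the cap.

Call:
carry_out(
  commands=[
    [[-0.8,-0.42,0,0,0,0],[-0.8,-0.42,0,0,0,0],[-0.8,-0.42,0,0,0,0],[-0.8,-0.42,0,0,0,0],[-0.75,-0.42,0,0,0,0],[0,0,0.5,0,0,0],[0,0,0.5,0,0,0],[0,0,0,0,0,0],[0,0,0,0,0,0]],
  ],
  hand=-0.3,
)

```text
clock: 11.7
position: [0.4995, -0.2607, 0.0752]
ee_rot: [0.701, 0.713, 0.003, 0.001]
ft_force: [0.4, 0.0, -0.2]
grip_width: 0.649
grasp_force: 0.0
```

```bash
python3 - <<'E'
from h import *
o=get_obs();print(o["position"],o["ft_force"],o["joint_pos"],o["grip_width"],goal((.500,-.2675,.009),.016+np.pi/2))
E
```

```text
[ 0.49951834 -0.26073047  0.07522124] [ 0.38415361  0.03500756 -0.22964222] [ 0.1486662   0.34078809  0.29968942  1.81862355 -0.12279501  0.9955723
  0.51462507] 0.6486510570987989 (array([-0.173,  0.   ,  1.655]), array([ 0.053, -0.018, -0.   ]))
```

Call:
carry_out(
  commands=[
    [[-0.17,0,0.5,0,0,0],[0,0,0.5,0,0,0],[0,0,0.4,0,0,0],[0,0,0.25,0,0,0],[0,0,0,0,0,0],[0,0,0,0,0,0]],
  ],
)

```text
clock: 12.2
position: [0.5012, -0.2692, 0.0113]
ee_rot: [0.702, 0.712, 0.003, 0.003]
ft_force: [-0.1, 1.1, 0.3]
grip_width: 0.652
grasp_force: 0.0
```

Call:
carry_out(
  commands=[
    [[0,0,0,0,0,0],[0,0,0,0,0,0],[0,0,0,0,0,0],[0,0,0,0,0,0],[0,0,0,0,0,0],[0,0,0,0,0,0]],
  ],
  hand=1,
  force=60,
)

```text
clock: 12.7
position: [0.5016, -0.2701, 0.0123]
ee_rot: [0.702, 0.712, 0.004, 0.004]
ft_force: [-0.6, 1.6, 6.8]
grip_width: 0.275
grasp_force: 58.5
```

Call:
carry_out(
  commands=[
    [[0,0,-0.3,0,0,0],[0,0,-0.6,0,0,0],[0,0,-0.8,0,0,0],[0,0,-0.8,0,0,0],[0,0,0,0,0,0],[0,0,0,0,0,0]],
  ],
)

```text
clock: 13.2
position: [0.5011, -0.2705, 0.1139]
ee_rot: [0.702, 0.712, 0.004, 0.005]
ft_force: [-0.5, 0.1, -1.4]
grip_width: 0.27
grasp_force: 59.0
```

```bash
python3 - <<'E'
from h import *
o=get_obs();print(o["position"],o["ft_force"],o["grip_width"],o["grasp_force"])
s=camera("side")[:,:,::-1]
u=proj("side",o["position"]).round().astype(int);print(u)
cv2.imwrite("pics/p5.png",crop(s,u[0]-40,u[1]-40,80,80,6)); cv2.imwrite("pics/s5.png",s)
E
```

```text
[ 0.50112563 -0.27051731  0.11386739] [-0.49597285  0.05369273 -1.37295356] 0.27008369717367686 58.96754300757493
[326 143]
```

View pics/p5.png

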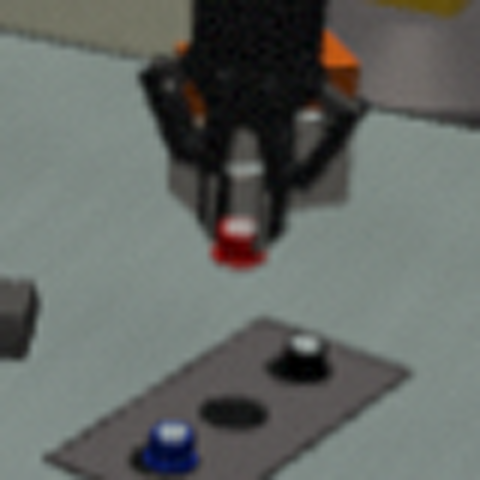

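The red cap is held upright between the pads at crop (238,243), within about 1 mm of the projected TCP. The blue and black caps are undisturbed. Next I compute the tilt.

```bash
cat >> h.py <<'E'
TIP=np.array([.5457,.0858,.0697])
RP=Ro.from_euler("z",.016)*Ro.from_euler("y",-.3); AX=RP.apply([0,0,1])
TT=RP*Ro.from_euler("z",np.pi/2)*Ro.from_euler("x",np.pi)
def capgoal(h,off=np.zeros(3)):
    "TCP(=cap mid) h above stem tip; rotation rotvec, shift in the tool frame AFTER rotating, and now"
    o=get_obs();R=Ro.from_quat(o["ee_rot"]);p=TIP+AX*h+off
    d=p-o["position"]
    print("goal",p.round(4),"rot",np.round((R.inv()*TT).as_rotvec()/np.radians(6),3),"shift after",np.round(TT.inv().apply(d)/.04,3),"now",np.round(R.inv().apply(d)/.04,3))
E
python3 -c "
from h import *
capgoal(.055);print(tool([0,0,.05]))"
```

```text
goal [0.5294 0.0855 0.1222] rot [-2.761  0.01  -0.022] shift after [8.874 0.911 0.015] now [ 8.876  0.856 -0.252]
[-8.24701751e-04  1.35861023e-02 -1.24992589e+00]
```

Call:
carry_out(
  commands=[
    [[0,0,-0.4,-0.69,0,0],[0,0,-0.3,-0.69,0,0],[0.5,0,0,-0.69,0,0],[0.7,0,0,-0.69,0,-0.02],[0.7,0.1,0,0,0,0],[0.7,0.1,0,0,0,0],[0.7,0.1,0,0,0,0],[0.7,0.1,0,0,0,0],[0.7,0.1,0,0,0,0],[0.7,0.1,0,0,0,0],[0.7,0.1,0,0,0,0],[0.7,0.1,0,0,0,0],[0.7,0.1,0,0,0,0],[0.7,0,0,0,0,0],[0.4,0,0,0,0,0],[0,0,0,0,0,0],[0,0,0,0,0,0]],
  ],
)

```text
clock: 14.67
position: [0.527, 0.0752, 0.1481]
ee_rot: [0.693, 0.706, 0.105, 0.104]
ft_force: [-0.2, 0.1, -0.1]
grip_width: 0.271
grasp_force: 59.1
```

```bash
python3 -c "
from h import *
o=get_obs();print(o['joint_pos'],o['grasp_force'],o['ft_force']);capgoal(.0215)"
```

```text
[-1.93752838e-01  5.92848797e-04 -8.30724546e-02  2.06007287e+00
  1.06445081e-01  7.97418805e-01 -3.22509672e-01] 59.09325149972574 [-0.21106597  0.1223785  -0.10061279]
goal [0.5393 0.0857 0.0902] rot [-0.038  0.007  0.019] shift after [ 0.256 -0.128  1.474] now [ 0.258 -0.122  1.474]
```

Call:
carry_out(
  commands=[
    [[0.13,-0.06,0.4,-0.04,0,0.02],[0.13,-0.06,0.4,0,0,0],[0,0,0.4,0,0,0],[0,0,0.25,0,0,0],[0,0,0,0,0,0],[0,0,0,0,0,0]],
  ],
)

```text
clock: 15.17
position: [0.5399, 0.0842, 0.0919]
ee_rot: [0.695, 0.703, 0.106, 0.105]
ft_force: [-0.5, -0.4, -0.6]
grip_width: 0.271
grasp_force: 59.1
```

```bash
python3 - <<'E'
from h import *
capgoal(.0215);o=get_obs();print(o["ft_force"])
s=camera("side")[:,:,::-1];t=camera("top")[:,:,::-1]
cv2.imwrite("pics/s6.png",s);cv2.imwrite("pics/t6.png",t)
print(proj("side",o["position"]),proj("side",TIP),proj("top",TIP))
c=np.zeros((480,800,3),np.uint8);c[:480,:480]=crop(s,300-72,160,60,60,8);c[:320,480:]=crop(t,208,180,40,40,8);cv2.imwrite("pics/p6.png",c)
E
```

```text
goal [0.5393 0.0857 0.0902] rot [ 0.007  0.016 -0.031] shift after [ 0.038 -0.026  0.034] now [ 0.038 -0.026  0.034]
[-0.4751337  -0.41930841 -0.57984189]
[267.02804239 192.81021041] [265.02992936 198.86945485] [227.37704602 198.46467919]
```

View pics/p6.png

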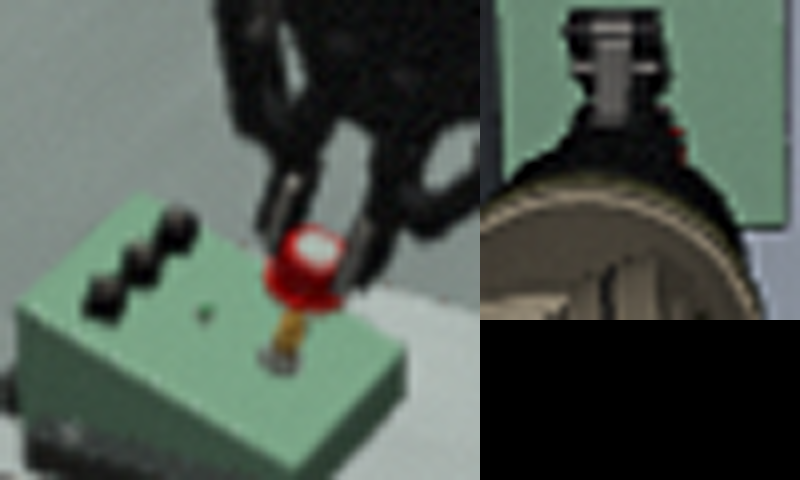

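The red cap sits right above the brass stem and is aligned with its axis: cap middle (311,268), nut (280,358). I'll descend along the stem.

Call:
carry_out(
  commands=[
    [[0.04,-0.02,0.08,0,0,0],[0,0,0.08,0,0,0],[0,0,0.08,0,0,0],[0,0,0.08,0,0,0],[0,0,0.08,0,0,0],[0,0,0.08,0,0,0],[0,0,0,0,0,0]],
  ],
  force=80,
)

```text
clock: 15.85
position: [0.545, 0.0867, 0.073]
ee_rot: [0.694, 0.704, 0.107, 0.106]
ft_force: [-1.1, -0.3, -0.7]
grip_width: 0.263
grasp_force: 78.7
```

```bash
cat > st.py <<'E'
from h import *
o=get_obs();f=o["ft_force"];d=o["position"]-TIP
print("h",d@AX,"lat(x',y')",RP.inv().apply(d)[:2].round(4),"axial",f@AX,"latf",RP.inv().apply(f)[:2].round(2),"tq",o["torque"].round(2),o["grip_width"]);capgoal(-.0085)
E
python3 st.py
```

```text
h 0.0033638432758036855 lat(x',y') [0.0003 0.0009] axial -0.30658333258517734 latf [-1.22 -0.31] tq [-0.06  0.33 -0.  ] 0.2629361918531191
goal [0.5482 0.0858 0.0616] rot [ 0.012  0.011 -0.021] shift after [-0.022 -0.008  0.297] now [-0.022 -0.008  0.297]
```

Call:
carry_out(
  commands=[
    [[-0.02,0,0.05,0,0,0],[0,0,0.05,0,0,0],[0,0,0.05,0,0,0],[0,0,0,0,0,0]],
  ],
)

```text
clock: 16.18
position: [0.547, 0.0862, 0.0677]
ee_rot: [0.694, 0.704, 0.107, 0.106]
ft_force: [1.1, -0.2, -0.4]
grip_width: 0.262
grasp_force: 78.7
```

```bash
python3 st.py
```

```text
h -0.002281606161137255 lat(x',y') [0.0007 0.0003] axial -0.6652440478784165 latf [ 0.94 -0.23] tq [ 0.08  0.3  -0.03] 0.26151336296802674
goal [0.5482 0.0858 0.0616] rot [ 0.021  0.007 -0.022] shift after [-0.008 -0.018  0.155] now [-0.008 -0.018  0.155]
```

Call:
carry_out(
  commands=[
    [[0,0,0.04,0,0,0],[0,0,0.04,0,0,0],[0,0,0.04,0,0,0],[0,0,0,0,0,0]],
  ],
)

```text
clock: 16.52
position: [0.5484, 0.086, 0.0632]
ee_rot: [0.694, 0.704, 0.107, 0.106]
ft_force: [-1.8, -2.7, 4.1]
grip_width: 0.26
grasp_force: 79.3
```

```bash
python3 st.py
```

```text
h -0.006947782271289716 lat(x',y') [0.0006 0.0001] axial 4.453718698476414 latf [-0.52 -2.64] tq [-0.51  0.55 -0.15] 0.2598395165491414
goal [0.5482 0.0858 0.0616] rot [ 0.018  0.01  -0.022] shift after [-0.003 -0.016  0.039] now [-0.003 -0.016  0.039]
```

Call:
carry_out(
  commands=[
    [[0,0,0.03,0,0,0],[0,0,0.03,0,0,0],[0,0,0,0,0,0]],
  ],
)

```text
clock: 16.77
position: [0.5491, 0.086, 0.0613]
ee_rot: [0.694, 0.704, 0.107, 0.106]
ft_force: [-5.3, -2.4, 8.7]
grip_width: 0.262
grasp_force: 80.1
```

```bash
python3 st.py
```

```text
h -0.009003243701098238 lat(x',y') [0.0008 0.0001] axial 9.877057650389967 latf [-2.52 -2.27] tq [-0.6   0.97 -0.16] 0.2617272926285643
goal [0.5482 0.0858 0.0616] rot [ 0.019  0.01  -0.023] shift after [-0.003 -0.019 -0.013] now [-0.003 -0.019 -0.013]
```

Call:
carry_out(
  commands=[
    [[0,0,0.03,0,0,0],[0,0,0.02,0,0,0],[0,0,0,0,0,0]],
  ],
)

```text
clock: 17.02
position: [0.5496, 0.086, 0.0607]
ee_rot: [0.694, 0.704, 0.107, 0.106]
ft_force: [-18.9, -5.6, 27.7]
grip_width: 0.265
grasp_force: 82.7
```

```bash
python3 st.py
```

```text
h -0.00978796859168043 lat(x',y') [0.0011 0.0002] axial 32.11109354321299 latf [-9.97 -5.28] tq [-1.    2.5  -0.31] 0.26472268161397416
goal [0.5482 0.0858 0.0616] rot [ 0.022  0.012 -0.024] shift after [-0.004 -0.027 -0.032] now [-0.005 -0.027 -0.032]
```

Call:
carry_out(
  commands=[
    [[0,0,-0.01,0,0,0],[0,0,0,0,0,0]],
  ],
)

```text
clock: 17.18
position: [0.5495, 0.086, 0.0608]
ee_rot: [0.694, 0.704, 0.107, 0.106]
ft_force: [-16.6, -4.3, 22.8]
grip_width: 0.261
grasp_force: 81.9
```

```bash
python3 st.py; python3 - <<'E'
from h import *
s=camera("side")[:,:,::-1];t=camera("top")[:,:,::-1]
cv2.imwrite("pics/s7.png",s);cv2.imwrite("pics/t7.png",t)
c=np.zeros((480,800,3),np.uint8);c[:480,:480]=crop(s,228,160,60,60,8);c[:320,480:]=crop(t,208,158,40,40,8);cv2.imwrite("pics/p7.png",c)
n=TIP-AX*.023
for h in(.005,.008,.024): print(h,[(proj("side",n+AX*h+RP.apply(v))-[228,160]+.5)*8 for v in((0,0,0),(0,.016,0),(-.016,0,0))])
E
```

```text
h -0.009593426105239385 lat(x',y') [0.001  0.0002] axial 26.71594531648484 latf [-9.23 -4.07] tq [-0.92  2.15 -0.23] 0.26077476659455845
goal [0.5482 0.0858 0.0616] rot [ 0.022  0.011 -0.023] shift after [-0.004 -0.024 -0.027] now [-0.004 -0.024 -0.027]
0.005 [array([287.57404771, 349.85058624]), array([267.36707172, 370.70007407]), array([323.61514754, 370.99464574])]
0.008 [array([289.67117554, 344.0731795 ]), array([269.45509588, 364.90228184]), array([325.76520657, 365.2305236 ])]
0.024 [array([300.94891226, 313.00072216]), array([280.68520022, 333.71698776]), array([337.32741536, 334.22835033])]
```

View pics/p7.png

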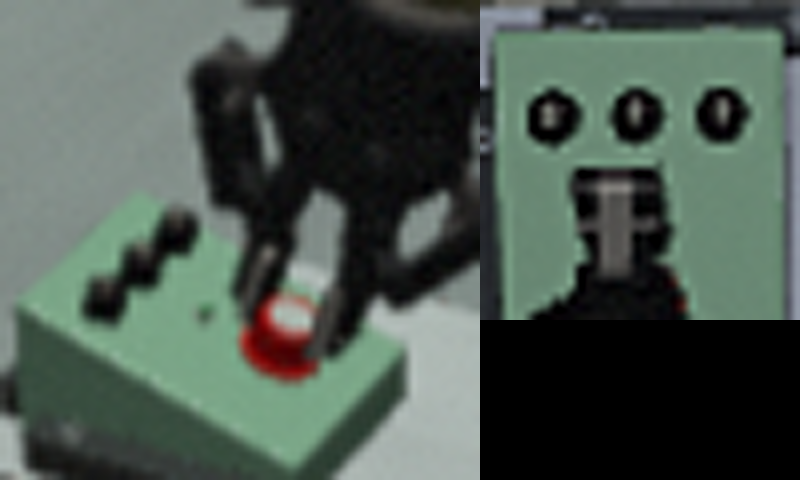

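The cap is low on the stem, with its top at (293,315), which fits the snapped and fully down height. I'll check retention gently: let the switch come up and see whether the cap holds.

Call:
carry_out(
  commands=[
    [[0,0,-0.05,0,0,0],[0,0,-0.05,0,0,0],[0,0,-0.02,0,0,0],[0,0,0,0,0,0]],
  ],
)

```text
clock: 17.62
position: [0.5481, 0.086, 0.0643]
ee_rot: [0.694, 0.704, 0.107, 0.106]
ft_force: [-2.7, -2.5, 3.0]
grip_width: 0.264
grasp_force: 79.3
```

```bash
python3 st.py
```

```text
h -0.005907745605051281 lat(x',y') [0.0007 0.0001] axial 3.6784187024061428 latf [-1.76 -2.5 ] tq [-0.55  0.57 -0.17] 0.26414013048231866
goal [0.5482 0.0858 0.0616] rot [ 0.021  0.009 -0.022] shift after [-0.003 -0.018  0.065] now [-0.003 -0.018  0.065]
```

Call:
carry_out(
  commands=[
    [[0,0,-0.02,0,0,0],[0,0,-0.01,0,0,0],[0,0,0,0,0,0]],
  ],
)

```text
clock: 17.87
position: [0.5478, 0.086, 0.0652]
ee_rot: [0.694, 0.704, 0.107, 0.106]
ft_force: [-2.1, -4.1, 2.5]
grip_width: 0.263
grasp_force: 79.2
```

```bash
python3 st.py
```

```text
h -0.004862173775903254 lat(x',y') [0.0007 0.0001] axial 2.989044201193854 latf [-1.3  -4.08] tq [-0.72  0.47 -0.21] 0.2632606640326946
goal [0.5482 0.0858 0.0616] rot [ 0.019  0.009 -0.022] shift after [-0.004 -0.016  0.091] now [-0.004 -0.017  0.091]
```

Call:
carry_out(
  commands=[
    [[0,0,-0.02,0,0,0],[0,0,-0.01,0,0,0],[0,0,0,0,0,0]],
  ],
)

```text
clock: 18.12
position: [0.5472, 0.0861, 0.0662]
ee_rot: [0.694, 0.704, 0.107, 0.106]
ft_force: [0.8, -2.0, -2.0]
grip_width: 0.263
grasp_force: 78.7
```

```bash
python3 st.py
```

```text
h -0.003820710753942152 lat(x',y') [0.0004 0.0002] axial -2.1185940592208348 latf [ 0.1  -2.05] tq [-0.59  0.36 -0.17] 0.2628818325392177
goal [0.5482 0.0858 0.0616] rot [ 0.016  0.009 -0.021] shift after [-0.006 -0.011  0.117] now [-0.006 -0.011  0.117]
```

Pulling up now meets tension, so the cap has snapped on. I press it down again and hold.

Call:
carry_out(
  commands=[
    [[0,0,0.05,0,0,0],[0,0,0.05,0,0,0],[0,0,0.05,0,0,0],[0,0,0.025,0,0,0],[0,0,0,0,0,0],[0,0,0,0,0,0],[0,0,0,0,0,0]],
  ],
)

```text
clock: 18.7
position: [0.5495, 0.0862, 0.0609]
ee_rot: [0.694, 0.704, 0.107, 0.106]
ft_force: [-15.9, -4.6, 21.7]
grip_width: 0.263
grasp_force: 81.8
```

```bash
python3 st.py; python3 - <<'E'
from h import *
t=camera("top")[:,:,::-1].copy();cv2.imwrite("pics/t8.png",t)
def edge(p):
    g=np.abs(np.diff(p));i=g.argmax()
    return i+.5+(g[i-1]-g[i+1])/(2*(g[i-1]-2*g[i]+g[i+1])) if 0<i<len(g)-1 else i+.5
for f in("pics/t4.png","pics/t8.png"):
    d=cv2.imread(f).astype(float);d=d[:,:,1]-d[:,:,2]
    r=[156+edge(d[156:168,c]) for c in range(212,243)];c=[240+edge(d[q,240:252]) for q in range(166,185)]
    print(f,np.median(r),np.median(c))
E
```

```text
h -0.009542005630727192 lat(x',y') [0.001  0.0003] axial 25.395612428303117 latf [-8.82 -4.39] tq [-0.93  2.12 -0.3 ] 0.2626904993401917
goal [0.5482 0.0858 0.0616] rot [ 0.023  0.01  -0.022] shift after [-0.008 -0.026 -0.026] now [-0.008 -0.026 -0.026]
pics/t4.png 161.4 245.48837209302326
pics/t8.png 161.3846153846154 245.48717948717947
```

The pedal hasn't moved off the stops, and the switch is held down at about 25 N axially, with the side load pushing toward both stops. Handing in.

```bash
python3 -c "
from workcell import *
print(hand_in())"
```

```text
the job is handed in; nothing more can be done
None
```

The job is handed in: the pedal sits against both stops, the red cap is snapped on (it held a light upward pull), and the arm is holding the switch fully down at about 25 N; I saw no sign that any other item was disturbed.

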